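Open the wide toolbox by its recessed paddle latch

TASK

Two grey steel toolboxes stand on the packing bench. Open the wider one: pull up the steel paddle recessed in the front of its lid to trip the latch and, still pulling, raise the lid about 60 degrees, where it stays by itself; then let go. Leave the narrower box shut.

Things in the scene. Friction and masses are not known exactly. Their poses are not given: they have to be found in the camera images.
- wide_grip (a point): Centre of the rolled pull edge of the wider box's steel paddle: a round bar 14 mm in diameter, 40 mm long, parallel to the lid hinge; its flat ends can be pinched from above. Shut, it is 114 mm above the bench, 9 mm below the lid's top, 16 mm behind the box's front, in a black pan open to the front: 40 mm free beside each end, floor 25 mm below this point. Moves with paddle and lid.
- wide_hinge (a point): Middle of the wider box's lid hinge, atop its back wall, 85 mm above the bench; fixed. y axis along the hinge, x level from the box's front to its back, z up. Shut, the roll's centre is at (-174, 0, +29) mm in this frame. The lid's front edge rises and swings back about it. The box is 240 mm wide, 190 deep, 123 high, fixed to the bench.
- wide_lid (a joint): Angle of the wider box's lid, rad: 0 shut, grows as it is raised, stop at 1.3. While the paddle is down its hook holds the lid shut. A stiff hinge keeps the lid at whatever angle it is left; raising it takes about 5 to 9 N at the roll.
- wide_paddle (a joint): Angle of the wider box's paddle relative to its lid, rad: 0 lying in the pan, grows as the roll is pulled up, stop at 0.45; latch free above about 0.25. A spring returns it (2 to 4 N at the roll). A 30 mm wide plate joins the roll to the paddle's pivot, which is parallel to the lid hinge, at the roll's height, 50 mm behind the roll (toward the lid hinge).
- narrow_lid (a joint): Angle of the narrower box's lid, rad: 0 shut. This box is 180 mm wide, otherwise the same as the wider one, with the same paddle and latch; it must stay shut. Which box is left and which right varies.

How it is judged (in metres and radians):
On the way:
1. the wider box's paddle is pulled up, past the point where its latch lets go (value of joint wide_paddle above 0.17 rad).
At the end, for the whole second after the job is handed in: The wider box's lid stands open by itself at 0.8 rad (46 degrees) or more, at rest; the narrower box is shut (lid below 0.05 rad) (value of joint wide_lid above 0.8 rad and velocity of joint wide_lid between -0.05 and 0.05 rad/s and value of joint narrow_lid below 0.05 rad); the robot touches nothing.
It fails at once if the narrower box is opened (value of joint narrow_lid above 0.1 rad).
It also fails if it takes over 38 s, if anything falls off the work surface, if the arm or the gripper's body presses on something with over 40 N, if the wrist force passes 120 N, or if a joint passes its speed limit or range.

ROBOT

A 7-joint arm with a two-finger parallel gripper is mounted at the origin on a cart in front of the work surface, level with it; the furniture and walls round the work are solid. World frame = base frame: x ahead of the robot, y to its left, z up, the work surface at z = 0. Lengths are in mm, angles in rad, forces in N, time in s.
With the tool pointing down it reaches from about 400 to 875 mm from the base axis. Payload 4.4 kg.
Tool frame: the origin (TCP) lies on the centre line of the jaws, within the pads' length; the fingertips stand 19 mm ahead of it and the grasp point (between the pads) is the TCP; z points along the fingers, y is the line along which they close (so a half turn about z gives the same grasp; the last joint's range is limited). The gripper opens to 85 mm and grips with 20 to 120 N. Pads are 22 mm wide; open, the fingers measure 114 mm over their backs; the gripper's body (76 mm by 85 mm) begins 54 mm behind the grasp point. The pads swing forward as they close: fully open they stand 13 mm farther back than shut.
Start: joints at [-1.292, 0.628, 0.038, 1.517, -0.027, 0.996, -0.02], TCP at [219.683, 611.765, 250.313] pointing down, gripper open.
Joint ranges: [-3.06, 3.06], [-0.37, 2.12], [-1.25, 1.32], [0.18, 2.47], [-1.1, 4.24], [0.23, 1.98], [-2.94, 2.94]. Speed limits (rad/s): [2.57, 2.57, 3.14, 3.14, 3.14, 3.14, 3.14].

INTERFACE

Orientations are given as [roll, pitch, yaw] about the fixed x, y, z axes, in that order (R = Rz(yaw) Ry(pitch) Rx(roll)).
In Python, from cell import ctrl, viewer, silhouettes gives the robot as it stands.
- The arm moves only by the shell command python3 -m creep 'ROWS'. ROWS is JSON, a list of rows, each an object with "jaw": the gripper command: -1 is shut, 1 is fully open, values between are in proportion; "xyz": the shift along the tool's x, y, z in mm, a list of three; "angular": the turn, a rotation vector about the tool's x, y, z in rad, a list of three. In form: [{"jaw": jaw, "xyz": [tx, ty, tz], "angular": [rx, ry, rz]}, ...]. A call has 1 to 12 rows; each row is the pose to reach, as a shift and turn from the pose commanded when the call began, along the tool's axes at that moment; what a row does not reach only later rows make up. A row lasts 1/8 s, in which the tool goes at most 62.5 mm and 10.7 degrees, less where a joint would pass 70% of its speed; a pose out of reach is approached as far as the arm can. A call with a gripper value outside its range is refused whole. The fingers move at their own pace and stop on an object; the grip force is fixed at half the most. Time passes only in rows, so rows that repeat a pose let the fingers close. It gives the time, the measured TCP pose, the force, the opening and the grip force at its end, in the units of the state.
- ctrl.read_state(): the state, without advancing time (a new reading comes with each control period).
- viewer.get_image(name): name is "scene" or "side" or "wrist"; returns (picture, depth): 384x512x3 uint8, red, green, blue; 384x512 float32, mm along the optical axis (not along the pixel's ray), 0 where there is no reading.
- viewer.camera_model(name): a dict with "fx", "fy", "cx", "cy" (pixels), "T" (4x4, takes a point from camera to world coordinates). Camera axes: x right, y down, z forward; pixel columns grow to the right and rows downward; lengths in mm; the calibration is good to about 2 mm. The wrist camera is an equidistant fisheye: a pixel r from the principal point sees the ray r / f radians off the axis. A picture is of the moment at which its call begins: read the wrist's pose just before it. camera_model takes no time and is no camera call; for the wrist camera it gives the pose at the moment of the call.
- ctrl.finish_job(): hands the job in; it is judged then, once.
Trained networks look in the newest picture that a camera, given by its name, has taken for a name from the list of things; names that differ only in an ending like _2 or _b are one class to them, and where a whole thing is asked for, a point or a joint stands for the part that bears it (a point fixed in the world has none). Each returns a list of dicts, best first, with "score" (0 to 1); they miss things now and then, are a little off and sometimes report something else, mostly with a low value. They report only what shows in the picture. A call takes as long as a camera call.
- silhouettes(camera, target): "pixels" (384x512 bool, what is visible of it) and "xy" ([column, row] in pixels, amid what is visible of it).
The state is a dict: "clock": time; "qpos": joint angles; "qd": joint speeds; "tau": joint torques, N m; "eef_pos": TCP position; "tool_rot": TCP orientation; "force": force on the tool from outside, world axes, zero at the start; "torque": the same for the moment, N m; "width": finger opening in mm; "gripper_force": force on a finger pad.
Only numpy, scipy, OpenCV 4.12 (cv2) and the standard library are available. Lean on these libraries where they do the work, as an engineer would, in place of code of your own. Each camera call takes 0.05 s, during which the arm holds its last target. There are 200 camera calls.

## Working session

There is one attempt and no reset: what is moved stays moved. The work goes in short steps, Python scripts to look and compute and a shell command to move; the robot and the scene stay as the last step left them, time stands still between calls to the robot, and variables do not carry over. Pictures are saved under pics/ and viewed, at most 10 in all, crops included, and the job is handed in when it is done.

```bash
mkdir -p pics; cat > h.py <<'E'
import numpy as np, cv2
from cell import ctrl, viewer, silhouettes
def pts(cam,d,mask):
    m=viewer.camera_model(cam); v,u=np.nonzero(mask&(d>0)); z=d[v,u]
    P=np.c_[(u-m['cx'])/m['fx']*z,(v-m['cy'])/m['fy']*z,z]
    return P@m['T'][:3,:3].T+m['T'][:3,3],u,v
E
python3 - <<'E'
from h import *
out=[]
for c in ['scene','side']:
    im,d=viewer.get_image(c); out.append(im); np.save(f'pics/{c}.npy',d)
    cv2.imwrite(f'pics/{c}0.png',im[...,::-1])
    print(c,viewer.camera_model(c)['T'].round(2).tolist())
    for n in ['wide_grip','wide_lid','narrow_lid']:
        for s in silhouettes(c,n)[:3]:
            P,u,v=pts(c,d,s['pixels'])
            print(c,n,round(s['score'],2),s['xy'],s['pixels'].sum(),np.median(P,0).round(1) if len(P) else '',P.min(0).round() if len(P) else '',P.max(0).round() if len(P) else '')
cv2.imwrite('pics/both.png',cv2.resize(np.hstack(out),(800,300))[...,::-1])
s=ctrl.read_state();print(s)
E
```

```text
scene [[0.85, -0.26, 0.46, 153.66], [-0.53, -0.42, 0.74, -675.4], [0.01, -0.87, -0.49, 584.09], [0.0, 0.0, 0.0, 1.0]]
scene wide_grip 0.7 [175.1, 168.5] 131 [462.1 266.8 115. ] [433. 242.  88.] [503. 332. 120.]
scene wide_lid 0.81 [195.9, 171.8] 2811 [506.6 200.3 120.6] [401. 114.   2.] [637. 635. 126.]
scene narrow_lid 0.66 [290.1, 254.7] 6551 [ 520.5 -233.3  120.8] [ 441. -307.   -4.] [760.  24. 126.]
side [[-1.0, 0.03, -0.02, 565.32], [0.04, 0.52, -0.85, 829.01], [-0.01, -0.85, -0.52, 651.05], [0.0, 0.0, 0.0, 1.0]]
side wide_grip 0.97 [306.0, 281.4] 530 [460.6 271.  116.4] [423. 220.  77.] [495. 296. 123.]
side wide_lid 0.61 [275.8, 288.9] 11259 [521.4 286.8 122.2] [358. -51.  -4.] [654. 397. 127.]
side narrow_lid 0.89 [257.3, 165.3] 2735 [ 535.4 -171.   120.7] [ 408. -527.   -3.] [ 629. -119.  127.]
side narrow_lid 0.73 [305.6, 279.3] 494 [462.6 272.4 116.5] [430. 244.  84.] [495. 296. 123.]
{'clock': 0.4, 'qpos': array([-1.2917896 ,  0.62852676,  0.03847185,  1.51757437, -0.02699687,
        0.99628051, -0.02000017]), 'qd': array([ 0.00016367, -0.00058047, -0.00072802, -0.00155336, -0.00076413,
       -0.000916  ,  0.00098502]), 'tau': array([-8.85080790e-04, -5.62669694e+01,  1.22367248e+00, -1.93480861e+01,
        1.07934710e-02,  4.33319030e-03,  7.64093269e-07]), 'eef_pos': array([219.6463377 , 611.67383555, 250.17479362]), 'tool_rot': array([-3.14132059e+00, -3.64323138e-05,  2.79678127e+00]), 'force': array([-0.88637544,  0.11658814, -0.03568415]), 'torque': array([-0.04227465,  0.01864131,  0.01214235]), 'gripper_force': 0.0, 'width': 85.28022523391338}
```

View pics/scene0.png

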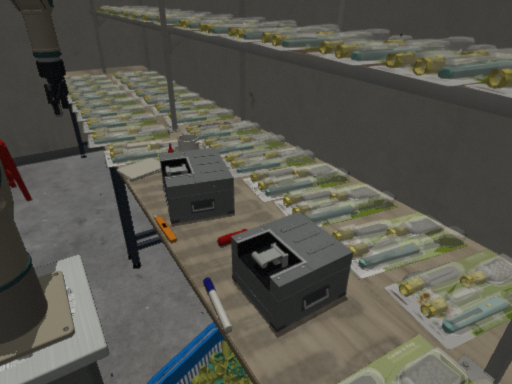

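The scene shows box A (far, +y side) with its paddle at about (177,168), and box B (near) with its paddle at about (268,258). Both pans face the robot. Next I measure both widths and headings from depth.

```bash
python3 - <<'E'
from h import *
A=[]
for c in ['side','scene']:
    d=np.load(f'pics/{c}.npy'); P,u,v=pts(c,d,d>0)
    for nm,yr in (('L',(60,450)),('R',(-450,-50))):
        k=(abs(P[:,2]-122)<5)&(P[:,0]>350)&(P[:,0]<720)&(P[:,1]>yr[0])&(P[:,1]<yr[1]); Q=P[k,:2].astype(np.float32)
        # drop stragglers: keep largest blob on 4mm grid
        G=np.zeros((250,250),np.uint8); ij=((Q-[300,-500])/4).astype(int); G[ij[:,0],ij[:,1]]=1
        G2=cv2.morphologyEx(G,cv2.MORPH_CLOSE,np.ones((5,5))); n,l,st,_=cv2.connectedComponentsWithStats(G2)
        Q=Q[l[ij[:,0],ij[:,1]]==1+st[1:,4].argmax()]
        r=cv2.minAreaRect(Q); print(c,nm,len(Q),r, cv2.boxPoints(r).round(0).tolist())
    # roll candidates
    k=(P[:,2]>105)&(P[:,2]<128)
    for s in silhouettes(c,'wide_grip')[:2]:
        Pm,_,_=pts(c,d,s['pixels']); Q=Pm[(Pm[:,2]>112)&(Pm[:,2]<126)]
        print(c,'grip',cv2.minAreaRect(Q[:,:2].astype(np.float32)),Q.mean(0))
E
```

```text
side L 8028 ((516.8466186523438, 257.1418762207031), (242.55751037597656, 189.77468872070312), 76.40046691894531) [[396.0, 162.0], [581.0, 117.0], [638.0, 353.0], [453.0, 397.0]]
side R 1643 ((534.6956787109375, -213.02194213867188), (189.8160400390625, 187.9003448486328), 0.2319077104330063) [[439.0, -119.0], [440.0, -307.0], [630.0, -307.0], [629.0, -119.0]]
side grip ((463.3978576660156, 270.4537048339844), (41.239681243896484, 61.540706634521484), 76.3019027709961) [461.90428957 272.31966096 116.98732352]
scene L 1763 ((519.9080200195312, 253.9031219482422), (244.541259765625, 189.8581085205078), 76.26935577392578) [[399.0, 158.0], [583.0, 113.0], [641.0, 350.0], [457.0, 395.0]]
scene R 3758 ((537.1527099609375, -215.60305786132812), (191.4081573486328, 182.31040954589844), 0.38453081250190735) [[441.0, -125.0], [442.0, -307.0], [633.0, -306.0], [632.0, -124.0]]
scene grip ((466.1600646972656, 268.29254150390625), (42.328399658203125, 60.22273254394531), 75.9120101928711) [463.33647489 266.44464794 115.50526217]
```

View pics/side0.png

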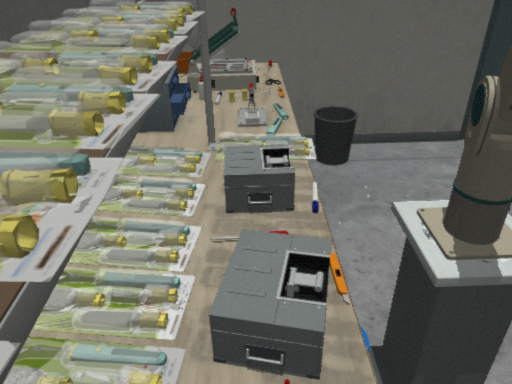

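The left box (+y) measures 243 x 190 mm, so it is the wide one. Its yaw is -0.238 rad and its centre about (518, 255). That puts the roll at about (442, 274, 114), and the network's paddle pixels agree. The right box (~190 x 185 mm) is the narrow one. Next I move above the roll with the jaws partly closed.

```bash
python3 -m creep '[{"jaw":0.45,"xyz":[-323,-243,40],"angular":[0,0,-0.107]},{"jaw":0.45,"xyz":[-323,-243,40],"angular":[0,0,-0.107]},{"jaw":0.45,"xyz":[-323,-243,40],"angular":[0,0,-0.107]},{"jaw":0.45,"xyz":[-323,-243,40],"angular":[0,0,-0.107]},{"jaw":0.45,"xyz":[-323,-243,40],"angular":[0,0,-0.107]},{"jaw":0.45,"xyz":[-323,-243,40],"angular":[0,0,-0.107]},{"jaw":0.45,"xyz":[-323,-243,40],"angular":[0,0,-0.107]},{"jaw":0.45,"xyz":[-323,-243,40],"angular":[0,0,-0.107]},{"jaw":0.45,"xyz":[-323,-243,40],"angular":[0,0,-0.107]},{"jaw":0.45,"xyz":[-323,-243,40],"angular":[0,0,-0.107]}]'
python3 - <<'E'
from h import *
s=ctrl.read_state(); m=viewer.camera_model('wrist'); im,d=viewer.get_image('wrist')
cv2.imwrite('pics/w1.png',im[...,::-1])
print(s['eef_pos'],s['tool_rot'],s['width'])
v,u=np.mgrid[:384,:512]; x=(u-m['cx'])/m['fx'];y=(v-m['cy'])/m['fy'];r=np.hypot(x,y)
k=np.where(r>1e-6,np.tan(r)/np.maximum(r,1e-6),1)
P=np.dstack([x*k*d,y*k*d,d])@m['T'][:3,:3].T+m['T'][:3,3]
ax=np.array([.972,-.236]); ay=np.array([.236,.972])
for q in silhouettes('wrist','wide_grip')[:3]:
    Q=P[q['pixels']&(d>0)]; print(q['score'],q['xy'],len(Q))
    T=Q[(Q[:,2]>100)&(Q[:,2]<128)]
    a=T[:,:2]@ax; b=T[:,:2]@ay
    print('paddle x',np.percentile(a,[1,50,99]),'y',np.percentile(b,[1,50,99]),'z',np.percentile(T[:,2],[5,50,99]))
    f=a<np.percentile(a,1)+12; print('roll y span',np.percentile(b[f],[1,99]),'angle',cv2.minAreaRect(T[f,:2].astype(np.float32)))
print('expected',np.array([441.6,274.1])@ax,np.array([441.6,274.1])@ay)
E
```

```text
clock: 1.75
eef_pos: [440.7, 275.5, 210.4]
tool_rot: [3.141, -0.0, 2.906]
force: [0.6, -0.0, 0.5]
width: 61.7
gripper_force: 0.0
[440.74340848 275.51209339 210.43873901] [ 3.14072832e+00 -3.49428959e-04  2.90647505e+00] 61.70121114467657
0.76 [253.0, 221.3] 2937
paddle x [357.21650157 383.54296041 417.50378198] y [353.29419818 371.99353852 391.15162431] z [115.15755645 116.878562   121.40136996]
roll y span [352.79276325 391.9517656 ] angle ((440.3952941894531, 276.02459716796875), (39.81438064575195, 12.446640014648438), 76.63365936279297)
expected 364.54760000000005 370.6428
```

View pics/w1.png

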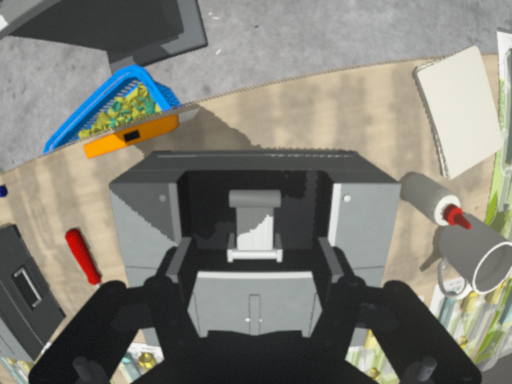

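The wrist view shows the roll at (255,198) and its pivot at (254,255), centred between the fingers. The measured roll centre is within 1 mm of the TCP, so I descend and pinch.

```bash
python3 -m creep '[{"jaw":0.45,"xyz":[-1,0,40],"angular":[0,0,0]},{"jaw":0.45,"xyz":[-1,0,70],"angular":[0,0,0]},{"jaw":0.45,"xyz":[-1,0,90],"angular":[0,0,0]},{"jaw":0.45,"xyz":[-1,0,98],"angular":[0,0,0]},{"jaw":0.45,"xyz":[-1,0,98],"angular":[0,0,0]},{"jaw":-0.2,"xyz":[-1,0,98],"angular":[0,0,0]},{"jaw":-0.2,"xyz":[-1,0,98],"angular":[0,0,0]},{"jaw":-0.2,"xyz":[-1,0,98],"angular":[0,0,0]},{"jaw":-0.2,"xyz":[-1,0,98],"angular":[0,0,0]},{"jaw":-0.5,"xyz":[-1,0,98],"angular":[0,0,0]},{"jaw":-0.5,"xyz":[-1,0,98],"angular":[0,0,0]},{"jaw":-0.5,"xyz":[-1,0,98],"angular":[0,0,0]}]'
```

```text
clock: 3.35
eef_pos: [443.1, 275.0, 113.4]
tool_rot: [3.139, 0.001, 2.904]
force: [-1.5, 3.0, 6.6]
width: 38.5
gripper_force: 59.9
```

Gripped: the width is 38.5 mm with 60 N on the pads. Next I lift the paddle along its arc and start the lid.

```bash
python3 -m creep '[{"jaw":-0.5,"xyz":[-1,0,-8],"angular":[0,0,0]},{"jaw":-0.5,"xyz":[-2,0,-15],"angular":[0,0,0]},{"jaw":-0.5,"xyz":[-5,0,-22],"angular":[0,0,0]},{"jaw":-0.5,"xyz":[-5,0,-22],"angular":[0,0,0]},{"jaw":-0.5,"xyz":[-10,0,-36],"angular":[0,0,0]},{"jaw":-0.5,"xyz":[-16,0,-50],"angular":[0,0,0]},{"jaw":-0.5,"xyz":[-16,0,-50],"angular":[0,0,0]}]'
python3 - <<'E'
from h import *
im,d=viewer.get_image('side'); cv2.imwrite('pics/s2.png',im[...,::-1][180:384,170:400])
E
```

```text
clock: 4.22
eef_pos: [458.3, 271.2, 163.0]
tool_rot: [3.139, 0.0, 2.904]
force: [0.5, 6.3, -0.3]
width: 38.4
gripper_force: 62.9
```

View pics/s2.png

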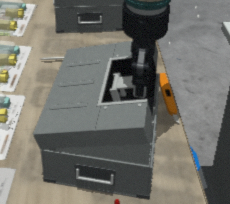

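The side view shows the lid's front edge lifted by about 10° with the gripper still holding the roll. I continue along the arc to about 64°.

```bash
python3 -m creep '[{"jaw":-0.5,"xyz":[-8,0,-13],"angular":[0,0,0]},{"jaw":-0.5,"xyz":[-16,0,-26],"angular":[0,0,0]},{"jaw":-0.5,"xyz":[-26,0,-38],"angular":[0,0,0]},{"jaw":-0.5,"xyz":[-37,0,-49],"angular":[0,0,0]},{"jaw":-0.5,"xyz":[-48,0,-59],"angular":[0,0,0]},{"jaw":-0.5,"xyz":[-61,0,-68],"angular":[0,0,0]},{"jaw":-0.5,"xyz":[-74,0,-76],"angular":[0,0,0]},{"jaw":-0.5,"xyz":[-88,0,-83],"angular":[0,0,0]},{"jaw":-0.5,"xyz":[-102,0,-88],"angular":[0,0,0]},{"jaw":-0.5,"xyz":[-117,0,-92],"angular":[0,0,0]},{"jaw":-0.5,"xyz":[-128,0,-94],"angular":[0,0,0]},{"jaw":-0.5,"xyz":[-128,0,-94],"angular":[0,0,0]}]'
python3 - <<'E'
from h import *
im,d=viewer.get_image('side'); cv2.imwrite('pics/s3.png',im[...,::-1][130:384,150:420])
E
```

```text
clock: 5.78
eef_pos: [581.0, 241.8, 257.3]
tool_rot: [3.139, -0.003, 2.906]
force: [-3.5, 4.3, 7.3]
width: 37.8
gripper_force: 59.4
```

View pics/s3.png

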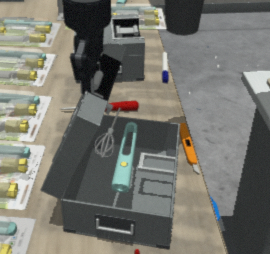

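The lid stands at about 60°, with the gripper at its top edge. I open the jaws partway so they clear the pan walls, then retreat upward and toward the front.

```bash
python3 -m creep '[{"jaw":0.4,"xyz":[0,0,0],"angular":[0,0,0]},{"jaw":0.4,"xyz":[0,0,0],"angular":[0,0,0]},{"jaw":0.4,"xyz":[0,0,0],"angular":[0,0,0]},{"jaw":0.4,"xyz":[0,0,0],"angular":[0,0,0]},{"jaw":0.4,"xyz":[5,0,-15],"angular":[0,0,0]},{"jaw":0.4,"xyz":[15,0,-40],"angular":[0,0,0]},{"jaw":0.4,"xyz":[40,0,-70],"angular":[0,0,0]},{"jaw":0.4,"xyz":[90,0,-90],"angular":[0,0,0]},{"jaw":0.4,"xyz":[140,0,-90],"angular":[0,0,0]},{"jaw":0.4,"xyz":[140,0,-90],"angular":[0,0,0]},{"jaw":0.4,"xyz":[140,0,-90],"angular":[0,0,0]}]'
python3 - <<'E'
from h import *
im,d=viewer.get_image('side'); cv2.imwrite('pics/s4.png',im[...,::-1][130:384,150:420])
P,u,v=pts('side',d,d>0); q=(P[:,:2]-[610.7,233.1])@np.array([[.972,.236],[-.236,.972]]).T if 0 else np.c_[(P[:,:2]-[610.7,233.1])@[.972,-.236],(P[:,:2]-[610.7,233.1])@[.236,.972]]
k=(abs(q[:,1])<118)&(P[:,2]>130)&(P[:,2]<290)&(q[:,0]>-100)&(q[:,0]<120)
i=np.flatnonzero(k)[P[k,2].argmax()]; print('top',q[i],P[i,2])
for z in range(130,290,20):
    s=k&(abs(P[:,2]-z)<10)
    if s.any(): print(z,np.percentile(q[s,0],[5,50,95]).round(),s.sum())
print(ctrl.read_state()['force'])
E
```

```text
clock: 7.2
eef_pos: [447.0, 272.7, 347.3]
tool_rot: [3.141, 0.002, 2.904]
force: [0.8, 0.3, 0.0]
width: 59.8
gripper_force: 0.0
top [-40.71709311 -60.76271068] 275.7470617148625
130 [17. 19. 21.] 20
150 [ 8. 12. 16.] 46
170 [-1.  3.  7.] 48
190 [-64. -36.  -6.] 114
210 [-66. -38.  -9.] 242
230 [-62. -48. -21.] 187
250 [-75. -50. -31.] 382
270 [-74. -56. -41.] 1158
[-2.11785435e-01 -3.52705864e-04  7.57559079e-01]
```

View pics/s4.png

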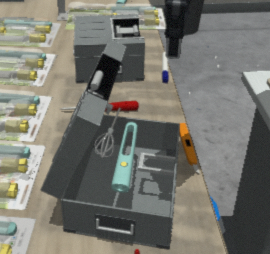

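The lid stands open at about 65° by itself, the gripper is clear, and the narrow box is shut.

```bash
python3 -c "
from cell import ctrl
print(ctrl.finish_job())"
```

```text
the job is handed in; nothing more can be done
None
```

The wider box's lid stands open by itself at about 65°, the narrower box is still shut, the gripper is clear of both, and the job is handed in at about 7 s on the robot's clock.

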